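Show the foot of the salt shaker to the pantry camera

TASK

First turn the pantry camera's selector to the mark with four dots (its close-up setting). Then pick the salt shaker off the chopping board and hold it up to the slanting camera so that the date under its foot can be read: foot towards the lens and square to it, in the middle of the view, with 10 cm between lens and foot. Finish while holding it there, still and in the air, and leave all the other things where they are.

Things in the scene. Friction and masses are not known exactly. Their poses are not given: they have to be found in the camera images.
- selector (a joint): angle of the selector knob on the camera's base, rad; grows counter-clockwise seen from above. Five sprung positions: 0.0 at one dot, 0.5 at two, 1.0 at three, 1.5 at four, 2.0 at five (stops at -0.1 and 2.1). It snaps into the nearest when let go and stays; pushing it on to the next takes about 0.06 N m. Starts between one dot and three
- selector_grip (a point): point to grip the selector: on its upright turning axis, 28 mm above the top of the base, 58 mm above the worktop. The knob is a black bar 40 mm long, 12 mm wide, its top 15 mm above this point, on a round skirt 44 mm across, its top 22 mm below this point. The point turns with the knob: z up, x along the bar to its end with the white pointer, which points at the chosen row of dots
- camera_head: the camera: a black cylinder, 54 mm across, 47 mm long, in a yoke on the right-hand part of the base, lens end up. Origin mid lens face, 85 mm above the worktop; z along the line of sight, which slants upwards and to the front of the base, 0.45 rad (26 degrees) from the vertical. Fixed to the base
- view_spot (a point): the point in the air 100 mm in front of the lens on the line of sight, where the middle of the shaker's foot shall be; about 175 mm above the worktop; z along the line of sight
- stand: base of the pantry camera, a low white box 190 x 240 x 30 mm, fixed. Origin mid underside; its front is its -x. Selector axis at (-20, 65) mm, lens at (50, -60) mm in its frame, so seen from the robot the selector is on the left. Rows of black dots lie fan-wise round the selector on the front side: one dot at the left, then two, three, four, five at the right
- shaker_center (a point): centre of the salt shaker, half-way up (45 mm above its foot). Round glass shaker with a grey metal domed cap, 44 mm across, 90 mm high, 0.1 kg, the lowest of the three shakers on the board; stands upright, z along its axis from foot to cap
- shaker_foot (a point): middle of the underside of the salt shaker
- salt_shaker: the salt shaker; origin in the middle of its underside, z towards the cap
- board: wooden chopping board lying flat, 214 x 216 mm and 18 mm thick, with a handle to its -y (away from the robot); fixed. The shakers stand on it; origin under the middle of its whole length
- spice_a: spice jar with a wide screw lid, 45 mm across, 106 mm high, on the board at least 80 mm from the salt shaker's axis; origin at the middle of its underside; leave alone
- spice_c: a like spice jar, 45 mm across, 106 mm high, on the board; origin at the middle of its underside; leave alone
- garlic: garlic bulb, 56 mm, on the worktop behind; leave alone
- honey_jar: squat jar, 64 mm across, 97 mm high, on the worktop behind; leave alone
- coffee_scoop: coffee scoop, 41 x 138 mm, lying on the worktop between board and camera; leave alone
Not all that is in view belongs to the job. Leave any blue or turquoise look-alike of the salt_shaker alone.

How it is judged:
By the outcome, as a careful person would: the job done as asked, in the order asked, and still so for the second after the job is handed in, while the arm keeps its last pose, push and grip.
It also fails if it takes over 54 s, if anything falls off the work surface, if the arm or the gripper's body presses on something with over 40 N, if the wrist force passes 120 N, or if a joint passes its speed limit or range.

ROBOT

A 7-joint arm with a two-finger parallel gripper is mounted at the origin on a cart in front of the work surface, level with it; the furniture and walls round the work are solid. World frame = base frame: x ahead of the robot, y to its left, z up, the work surface at z = 0. Lengths are in m, angles in rad, forces in N, time in s.
With the tool pointing down it reaches from about 0.425 to 0.925 m from the base axis. Payload 6.8 kg.
Tool frame: the origin (TCP) lies at the very end of the fingers, on their centre line; the grasp point (between the pads) lies 19 mm behind it; z points along the fingers, y is the line along which they close (so a half turn about z gives the same grasp; the last joint's range is limited). The gripper opens to 85 mm and grips with 20 to 120 N. Pads are 22 mm wide; open, the fingers measure 114 mm over their backs; the gripper's body (76 mm by 85 mm) begins 54 mm behind the grasp point. The pads swing forward as they close: fully open they stand 13 mm farther back than shut.
Start: joints at [1.062, 0.477, 0.022, 1.555, -0.011, 1.109, -0.083], TCP at [0.263, -0.622, 0.231] pointing down, gripper open.
Joint ranges: [-2.96, 2.96], [-0.34, 2.1], [-1.41, 1.46], [0.24, 2.44], [-1.37, 4.51], [0.17, 1.92], [-2.96, 2.96]. Speed limits (rad/s): [2.39, 2.39, 3.14, 3.14, 3.14, 3.14, 3.14].

INTERFACE

Orientations are given as a unit quaternion [w, x, y, z].
In Python, from station import get_obs, read_camera, hand_in gives the robot as it stands.
- The arm moves only by the tool arm_command, never from a script. Its argument "commands" is one flat list of numbers, 7 for each row, row after row: the shift along the tool's x, y, z in m, then the turn, a rotation vector about the tool's x, y, z in degrees, then the opening, from 0 (shut) to 1 (fully open). In form: [tx, ty, tz, rx, ry, rz, fingers, tx, ty, tz, rx, ry, rz, fingers, ...]. A call has 1 to 8 rows; each row is the pose to reach, as a shift and turn from the pose commanded when the call began, along the tool's axes at that moment; what a row does not reach only later rows make up. A row lasts 1/10 s, in which the tool goes at most 50 mm and 8.59 degrees, less where a joint would pass 70% of its speed; a pose out of reach is approached as far as the arm can. A call with a gripper value outside its range is refused whole. The fingers move at their own pace and stop on an object; "force" is the grip in N (left out, the last holds). Time passes only in rows, so rows that repeat a pose let the fingers close. It gives the time, the measured TCP pose, the force, the opening and the grip force at its end, in the units of the state.
- get_obs(): the state, without advancing time (a new reading comes with each control period).
- read_camera(name): name is "scene" or "top" or "wrist"; returns a dict with "img" (400x640x3 uint8, red, green, blue), "camera_matrix" (3x3 intrinsics, pixels), "pose" (4x4, takes a point from camera to world coordinates). Camera axes: x right, y down, z forward; pixel columns grow to the right and rows downward; lengths in m; the calibration is good to about 2 mm. A picture is of the moment at which its call begins. There is no depth.
- hand_in(): hands the job in; it is judged then, once.
The state is a dict: "t": time; "q": joint angles; "joint_vel": joint speeds; "joint_torque": joint torques, N m; "eef_pos": TCP position; "tool_rot": TCP orientation; "contact_force": force on the tool from outside, world axes, zero at the start; "torque": the same for the moment, N m; "gripper_width": opening from 0.0 (shut) to 1.0 (fully open); "grasp_force": force on a finger pad.
Only numpy, scipy, OpenCV 4.12 (cv2) and the standard library are available. Lean on these libraries where they do the work, as an engineer would, in place of code of your own. Each camera call takes 0.05 s, during which the arm holds its last target. There are 200 camera calls.

## Working session

There is one attempt and no reset: what is moved stays moved. The work goes in short steps, Python scripts to look and compute and a tool call to move; the robot and the scene stay as the last step left them, time stands still between calls to the robot, and variables do not carry over. Pictures are saved under pics/ and viewed, at most 10 in all, crops included, and the job is handed in when it is done.

Besides the shell and the picture viewer there is one more tool, called after "Emit:" as name(argument=value, ...) on one line, values as JSON. arm_command: Moves the arm, as the interface text tells. Its arguments: {"type":"object","properties":{"commands":{"type":"array","items":{"type":"number"}},"force":{"type":"number"}},"required":["commands"]}

```bash
mkdir -p pics; cat > h.py <<'E'
import numpy as np, cv2
from scipy.spatial.transform import Rotation as R
from station import get_obs, read_camera, hand_in
def ray(c,u,v):
    d=c["pose"][:3,:3]@np.linalg.inv(c["camera_matrix"])@[u,v,1]; return c["pose"][:3,3],d
def onz(c,u,v,z):
    o,d=ray(c,u,v); return o+d*(z-o[2])/d[2]
def proj(c,p):
    P=np.linalg.inv(c["pose"])@np.append(p,1); k=c["camera_matrix"]@P[:3]; return k[:2]/k[2]
def rot(o): 
    q=o["tool_rot"]; return R.from_quat([q[1],q[2],q[3],q[0]])
def delta(p,Rt):
    o=get_obs(); r=rot(o); return r.inv().apply(np.array(p)-o["eef_pos"]), (r.inv()*Rt).as_rotvec(degrees=True)
E
python3 - <<'E'
from h import *
import pickle
d={}
for n in ["scene","top"]:
    c=read_camera(n); d[n]=c; cv2.imwrite(f"pics/{n}0.png",c["img"][:,:,::-1]); print(n,c["pose"].round(3).tolist(),c["camera_matrix"].round(0).tolist())
pickle.dump(d,open("d.pkl","wb")); o=get_obs(); print(o["tool_rot"],o["eef_pos"],o["t"])
E
```

```text
scene [[0.635, -0.31, 0.707, -0.471], [-0.772, -0.255, 0.582, -0.889], [0.0, -0.916, -0.401, 0.69], [0.0, 0.0, 0.0, 1.0]] [[472.0, 0.0, 329.0], [0.0, 472.0, 205.0], [0.0, 0.0, 1.0]]
top [[0.026, -0.987, 0.156, 0.286], [-1.0, -0.026, 0.005, -0.084], [-0.001, -0.157, -0.988, 1.715], [0.0, 0.0, 0.0, 1.0]] [[462.0, 0.0, 316.0], [0.0, 462.0, 197.0], [0.0, 0.0, 1.0]]
[-7.91363718e-04  9.79987667e-01  1.99056521e-01 -2.18185176e-04] [ 0.26314214 -0.62102572  0.23041962] 0.1
```

View pics/top0.png

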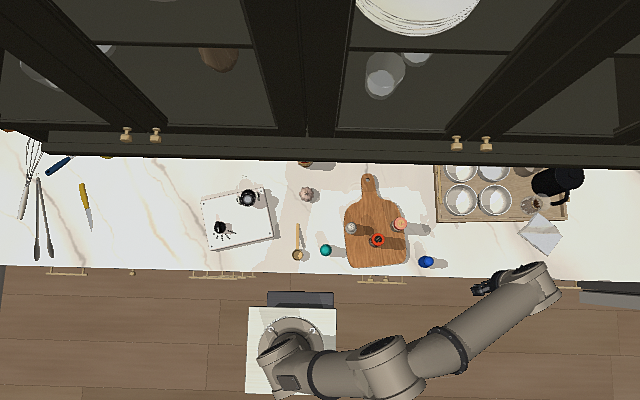

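View pics/scene0.png

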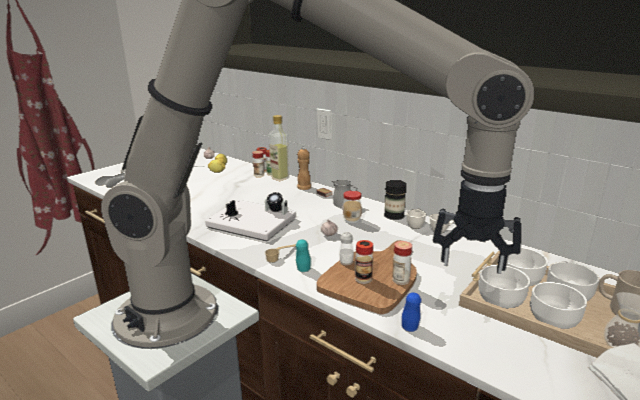

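The top view shows the camera base around (238,218), with its selector at (221,228) and lens at (248,198). The board is around (375,230), with the grey-capped salt shaker at (350,228) and the spice jars at (376,241) and (400,224). The scene view shows the salt shaker at (346,247), between the teal look-alike and the spices.

```bash
python3 - <<'E'
from h import *
import pickle
d=pickle.load(open("d.pkl","rb")); a=d["top"]["img"][165:275,190:420,::-1]; b=d["scene"]["img"][180:310,195:425,::-1]
a=cv2.resize(a,None,fx=5,fy=5,interpolation=3)
cv2.imwrite("pics/c1.png",np.vstack([cv2.resize(a[:, :500],(500,550)),]))
b1=cv2.resize(d["scene"]["img"][185:245,200:300,::-1],None,fx=5,fy=5,interpolation=3)
cv2.imwrite("pics/c1.png",np.vstack([cv2.resize(d["top"]["img"][180:255,195:285,::-1],None,fx=4,fy=4,interpolation=3),cv2.resize(b1,(360,216))]))
c=d["top"]
for n,u,v,z in [("sel",220.5,228,.07),("lens",248,197.5,.085),("salt",349.5,227.5,.108),("spA",376,240.5,.124),("spC",399.5,224,.124)]: print(n,onz(c,u,v,z).round(3))
c=d["scene"]
for n,u,v,z in [("saltcap",346.5,236,.1),("saltfoot",346,263,.02)]: print(n,onz(c,u,v,z).round(3))
E
```

```text
sel [0.424 0.264 0.07 ]
lens [0.534 0.169 0.085]
salt [ 0.434 -0.194  0.108]
spA [ 0.391 -0.284  0.124]
spC [ 0.45  -0.365  0.124]
saltcap [ 0.44  -0.201  0.1  ]
saltfoot [ 0.433 -0.205  0.02 ]
```

View pics/c1.png

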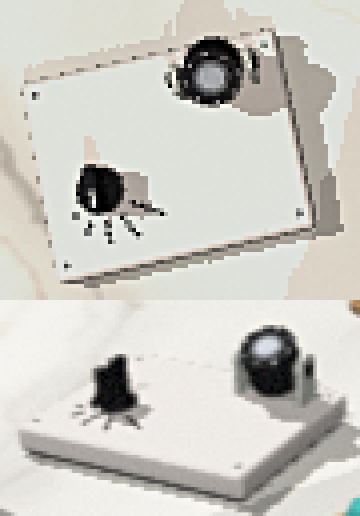

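The crop shows the base with its corners at about TL (200.5,203), TR (264,188), BR (274,237.5) and BL (210.5,251). The knob is at (220,228), and the dot rows fan out below it with five dots at the right.

```bash
python3 - <<'E'
from h import *
import pickle
from scipy.optimize import least_squares
d=pickle.load(open("d.pkl","rb")); c=d["top"]
S=[(95,120,.03),(95,-120,.03),(-95,-120,.03),(-95,120,.03),(50,-60,.085),(-20,65,.073)]
P=[(200.5,203),(264,188),(274,237.5),(210.5,250.5),(247.8,198),(220,228)]
def W(x,s): a=x[2]; return np.array([x[0]+(np.cos(a)*s[0]-np.sin(a)*s[1])/1e3,x[1]+(np.sin(a)*s[0]+np.cos(a)*s[1])/1e3,s[2]])
f=lambda x:np.concatenate([proj(c,W(x,s))-p for s,p in zip(S,P)])
r=least_squares(f,[.47,.21,0]); x=r.x; print(x.round(4),r.fun.round(1))
print("sel",W(x,(-20,65,.058)),"lens",W(x,(50,-60,.085)))
o=get_obs()
for p in [(.47,-.2,.25),(.41,.24,.25)]: print(delta(p,rot(o))[0].round(3))
E
```

```text
[0.4616 0.212  0.2578] [-0.1 -1.4 -0.  -1.1  1.  -0.6 -0.1  1.6  0.7  2.  -1.3 -0.6]
sel [0.42564146 0.26978347 0.058     ] lens [0.52519396 0.16675774 0.085     ]
[ 0.355 -0.307 -0.019]
[ 0.471 -0.736 -0.018]
```

Emit:
arm_command(commands=[0.35,-0.31,-0.02,0,0,0,1,0.35,-0.31,-0.02,0,0,0,1,0.35,-0.31,-0.02,0,0,0,1,0.35,-0.31,-0.02,0,0,0,1,0.35,-0.31,-0.02,0,0,0,1,0.35,-0.31,-0.02,0,0,0,1,0.35,-0.31,-0.02,0,0,0,1,0.35,-0.31,-0.02,0,0,0,1])

```text
t: 0.9
eef_pos: [0.4357, -0.2588, 0.2484]
tool_rot: [0.0, 0.98, 0.199, -0.0]
contact_force: [1.3, -0.3, 0.8]
gripper_width: 0.996
grasp_force: 0.0
```

```bash
python3 - <<'E'
from h import *
import pickle
c=read_camera("wrist"); o=get_obs(); pickle.dump((c,o),open("w1.pkl","wb"))
cv2.imwrite("pics/w1.png",c["img"][:,:,::-1]); print(o["eef_pos"],c["pose"].round(3).tolist(),c["camera_matrix"].round(0).tolist())
print(proj(c,[.434,-.2,.108]),proj(c,[.434,-.2,.018]))
print(delta([.41,.23,.25],rot(o))[0])
E
```

```text
[ 0.44031611 -0.24982674  0.24888745] [[0.389, -0.873, -0.293, 0.511], [-0.921, -0.369, -0.124, -0.227], [0.0, 0.319, -0.948, 0.391], [0.0, 0.0, 0.0, 1.0]] [[314.0, 0.0, 322.0], [0.0, 314.0, 203.0], [0.0, 0.0, 1.0]]
[262.22819329 167.52457062] [275.87448564 151.47794425]
[ 0.16418583 -0.45188099  0.00076382]
```

View pics/w1.png

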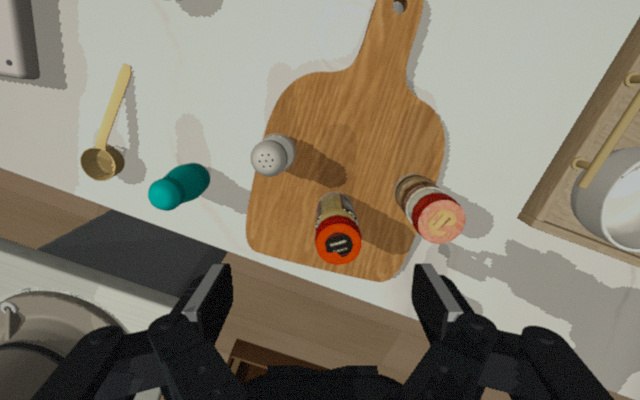

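Emit:
arm_command(commands=[0.16,-0.45,0,0,0,0,1,0.16,-0.45,0,0,0,0,1,0.16,-0.45,0,0,0,0,1,0.16,-0.45,0,0,0,0,1,0.16,-0.45,0,0,0,0,1,0.16,-0.45,0,0,0,0,1,0.16,-0.45,0,0,0,0,1,0.16,-0.45,0,0,0,0,1])

```text
t: 1.75
eef_pos: [0.4112, 0.14, 0.2484]
tool_rot: [0.0, 0.98, 0.199, 0.0]
contact_force: [2.9, -0.4, -0.1]
gripper_width: 0.999
grasp_force: 0.0
```

Emit:
arm_command(commands=[0.06,-0.13,0,0,0,0,1,0.06,-0.13,0,0,0,0,1,0.06,-0.13,0,0,0,0,1,0.06,-0.13,0,0,0,0,1])

```text
t: 2.15
eef_pos: [0.4149, 0.2879, 0.2486]
tool_rot: [-0.002, 0.979, 0.203, 0.0]
contact_force: [0.3, 0.1, -0.1]
gripper_width: 1.004
grasp_force: 0.0
```

```bash
python3 - <<'E'
from h import *
import pickle
c,o=pickle.load(open("w1.pkl","rb")); print("cap",onz(c,269,157,.106),"foot",onz(c,279,147,.02))
c=read_camera("wrist"); o=get_obs(); pickle.dump((c,o),open("w2.pkl","wb"))
cv2.imwrite("pics/w2.png",c["img"][:,:,::-1]); print(o["eef_pos"],o["tool_rot"],proj(c,[.4256,.2698,.073]))
E
```

```text
cap [ 0.44509111 -0.2022512   0.106     ] foot [ 0.44079769 -0.20170723  0.02      ]
[0.41538614 0.28434421 0.24808278] [-8.01970870e-04  9.79446718e-01  2.01700841e-01 -5.04929262e-04] [342.78209781 178.23292932]
```

View pics/w2.png

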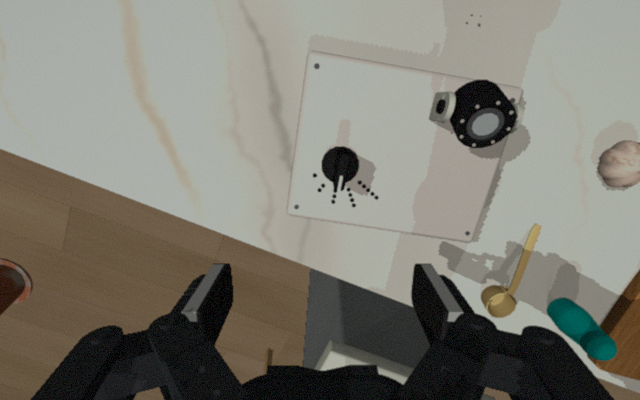

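The wrist view shows the base corners at (310,52), (523,90), (472,242) and (289,213). The knob skirt is at (341,165) with its pointer towards about row 3, and the lens is at (485,123). I'll zoom in on the knob.

```bash
python3 - <<'E'
from h import *
import pickle
from scipy.optimize import least_squares
c,o=pickle.load(open("w2.pkl","rb"))
S=[(95,120,.03),(95,-120,.03),(-95,-120,.03),(-95,120,.03),(50,-60,.085),(-20,65,.036)]
P=[(310,52),(523,90),(472,242),(289,213),(485,123),(341,164)]
def W(x,s): a=x[2]; return np.array([x[0]+(np.cos(a)*s[0]-np.sin(a)*s[1])/1e3,x[1]+(np.sin(a)*s[0]+np.cos(a)*s[1])/1e3,s[2]])
f=lambda x:np.concatenate([proj(c,W(x,s))-p for s,p in zip(S,P)])
r=least_squares(f,[.47,.21,0],loss="soft_l1"); x=r.x; print(x.round(4),f(x).round(1))
print("sel",W(x,(-20,65,.058)),"lens",W(x,(50,-60,.085)))
print("selcenter px",proj(c,W(x,(-20,65,.073))),proj(c,W(x,(-20,65,.03))))
ph=x[2]+np.pi
for k in range(5):
  a=ph+(k-2)*.5; p=W(x,(-20,65,.03)); print(k+1,proj(c,p+.04*np.array([np.cos(a),np.sin(a),0])).round(0),end=" ")
cv2.imwrite("pics/w2c.png",cv2.resize(c["img"][135:225,295:395,::-1],None,fx=6,fy=6,interpolation=2))
E
```

```text
[0.467  0.2151 0.2416] [-1.6 -5.2  5.3 -2.5  0.5  2.8 -4.1  2.1  1.2  1.3 -0.7  0.2]
sel [0.43199698 0.27347234 0.058     ] lens [0.5298713  0.16885103 0.085     ]
selcenter px [342.12828693 171.33931901] [340.02631901 163.13564581]
1 [309. 176.] 2 [319. 189.] 3 [334. 195.] 4 [350. 194.] 5 [364. 185.]
```

View pics/w2c.png

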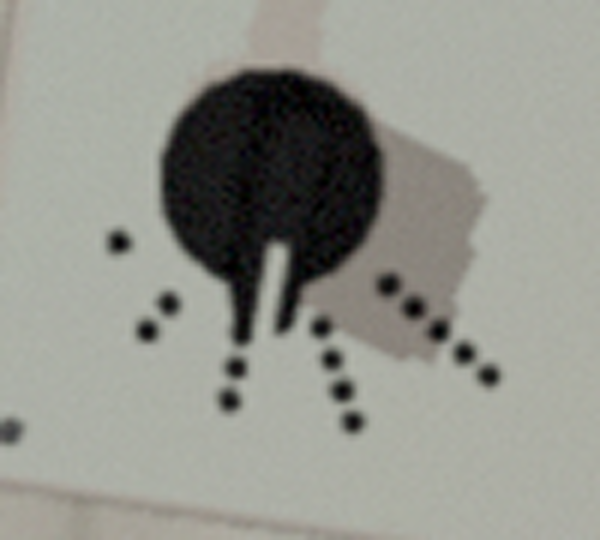

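The zoomed crop shows the white pointer running from (278,245) to (265,330), aimed at row 3. Rows 4 and 5 are clear. I'll solve for the axis and angles from the dots.

```bash
python3 - <<'E'
from h import *
import pickle
from scipy.optimize import least_squares
c,o=pickle.load(open("w2.pkl","rb"))
rows={0:[(118,241)],1:[(169,303),(147,330)],2:[(236,368),(229,400)],3:[(321,327),(332,359),(343,391),(353,422)],4:[(389,285),(414,308),(440,331),(464,353),(489,376)]}
px=lambda q:(295+(q[0]+.5)/6-.5,135+(q[1]+.5)/6-.5)
D=[(k,onz(c,*px(q),.03)[:2]) for k,v in rows.items() for q in v]
f=lambda x:[np.cross([np.cos(x[2]+.5*(k-2)),np.sin(x[2]+.5*(k-2))],p-x[:2])*1e3 for k,p in D]
x=least_squares(f,[.43,.273,3.4]).x; print("axis",x[:2].round(4),"row3 dir",x[2],"stand yaw",x[2]-np.pi,np.round(f(x),1))
a,b=[onz(c,*px(q),.073)[:2] for q in [(278,245),(265,330)]]; print(a,b,np.arctan2(*(b-a)[::-1])%6.283)
e=[onz(c,*px(q),.036)[:2] for q in [(163,175),(381,180)]]; print("skirt",e,np.linalg.norm(e[1]-e[0]),np.mean(e,axis=0))
r=rot(o).as_matrix(); print("toolx yaw",np.arctan2(r[1,0],r[0,0]),np.degrees(rot(o).as_euler('xyz')))
s=x[2]-np.pi;
print(get_obs()["q"])
E
```

```text
axis [0.4309 0.2731] row3 dir 3.381932597383071 stand yaw 0.24033994379327783 [-0.1  0.   0.   0.1 -0.1 -0.1  0.   0.1  0.  -0.1 -0.1  0.   0.   0. ]
[0.42756367 0.27283   ] [0.4127211  0.26857886] 3.4203551555816647
skirt [array([0.42398656, 0.293171  ]), array([0.43967329, 0.25455567])] 0.04167993919502889 [0.43182992 0.27386333]
toolx yaw 0.40618906131971044 [-1.79898319e+02  3.81352841e-02  2.32729189e+01]
[-0.16518036  0.23688518 -0.64254825  1.90425578  0.16046667  1.05194904
 -2.03888715]<stdin>:8: DeprecationWarning: Arrays of 2-dimensional vectors are deprecated. Use arrays of 3-dimensional vectors instead. (deprecated in NumPy 2.0)
```

Selector axis at (0.431, 0.273), base yaw 0.240, pointer on row three. It needs a +0.5 rad turn. I'll go down in two stages.

Emit:
arm_command(commands=[0.01,0.016,0.05,0,0,5,0.7,0.01,0.016,0.1,0,0,9.5,0.7,0.01,0.016,0.13,0,0,9.5,0.7,0.01,0.016,0.13,0,0,9.5,0.7,0.01,0.016,0.13,0,0,9.5,0.7,0.01,0.016,0.13,0,0,9.5,0.7])

```text
t: 2.8
eef_pos: [0.4331, 0.2712, 0.1205]
tool_rot: [-0.001, 0.993, 0.117, 0.002]
contact_force: [0.1, 0.0, 1.0]
gripper_width: 0.702
grasp_force: 0.0
```

```bash
python3 - <<'E'
from h import *
o=get_obs(); print(o["eef_pos"],o["q"].round(2) if hasattr(o["q"],"round") else o["q"])
t=R.from_euler('xz',[180,0],degrees=True); t=R.from_euler('z',.24)*R.from_euler('x',np.pi)
print(delta([.431,.273,.045],t))
c=read_camera("wrist"); cv2.imwrite("pics/w3.png",c["img"][:,:,::-1]); print(proj(c,[.431,.273,.073]))
E
```

```text
[0.43308664 0.27122661 0.1204738 ] [-0.23  0.41 -0.55  2.02  0.3   0.79 -2.29]
(array([-0.00185967, -0.00214451,  0.07547011]), array([-0.04896318, -0.18397251, -0.31604869]))
[318.8754509  231.84849019]
```

View pics/w3.png

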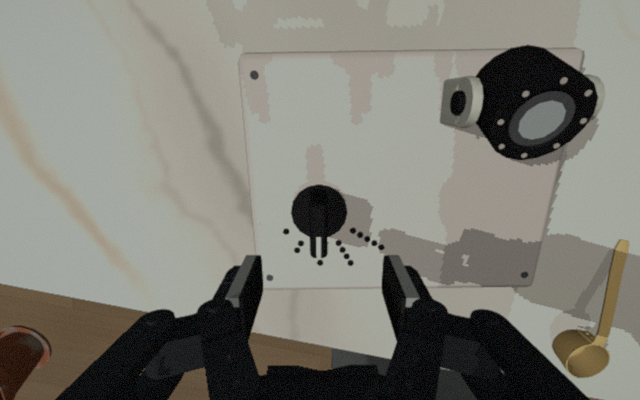

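The knob and its pointer sit at (318,235), midway between the pads at (322, ~270), with the bar in line with the pads. I'll go down and grip.

Emit:
arm_command(commands=[-0.002,-0.002,0.035,0,0,0,0.7,-0.002,-0.002,0.075,0,0,0,0.6,-0.002,-0.002,0.075,0,0,0,0.4,-0.002,-0.002,0.075,0,0,0,0,-0.002,-0.002,0.075,0,0,0,0,-0.002,-0.002,0.075,0,0,0,0,-0.002,-0.002,0.075,0,0,0,0,-0.002,-0.002,0.075,0,0,0,0], force=40)

```text
t: 3.65
eef_pos: [0.4307, 0.2733, 0.0457]
tool_rot: [-0.001, 0.993, 0.117, 0.002]
contact_force: [-1.3, -0.5, 8.4]
gripper_width: 0.13
grasp_force: 44.1
```

Emit:
arm_command(commands=[0,0,0,0,0,-6,0,0,0,0,0,0,-12,0,0,0,0,0,0,-18,0,0,0,0,0,0,-24,0,0,0,0,0,0,-29,0,0,0,0,0,0,-29,0,0,0,0,0,0,-29,0])

```text
t: 4.35
eef_pos: [0.4306, 0.2735, 0.0457]
tool_rot: [-0.0, 0.932, 0.362, 0.002]
contact_force: [-1.4, -0.6, 8.4]
gripper_width: 0.131
grasp_force: 44.4
```

```bash
python3 - <<'E'
from h import *
o=get_obs(); r=rot(o).as_matrix(); print(np.arctan2(r[1,0],r[0,0])-.24,o["eef_pos"],o["contact_force"],o["torque"],o["q"])
E
```

```text
0.5011632749725604 [0.43059935 0.27349755 0.04567543] [-1.35726454 -0.6378149   8.41868652] [0.00596733 0.45010927 0.03247487] [-0.19688085  0.5493427  -0.61201048  2.0577905   0.49979757  0.67791669
 -1.96683998]
```

Turned 0.501 rad. I'll open the fingers, rise, and look.

Emit:
arm_command(commands=[0,0,0,0,0,0,0.6,0,0,0,0,0,0,0.6,0,0,0,0,0,0,0.6,0,0,-0.04,0,0,0,0.7,0,0,-0.09,0,0,0,1,0,0,-0.14,0,0,0,1,0,0,-0.18,0,0,0,1,0,0,-0.18,0,0,0,1])

```text
t: 5.15
eef_pos: [0.4318, 0.2746, 0.2291]
tool_rot: [-0.001, 0.932, 0.362, 0.005]
contact_force: [-0.0, 0.3, -0.5]
gripper_width: 1.0
grasp_force: 0.0
```

```bash
python3 - <<'E'
from h import *
o=get_obs(); print(o["eef_pos"],o["q"])
c=read_camera("wrist"); u,v=proj(c,[.431,.273,.05]).astype(int); print(u,v)
cv2.imwrite("pics/w4.png",cv2.resize(c["img"][max(v-50,0):v+50,u-60:u+60,::-1],None,fx=5,fy=5,interpolation=2))
for y in [.24,.74]: print(delta([.441,-.202,.22],R.from_euler('z',y)*R.from_euler('x',np.pi)))
E
```

```text
[0.43183821 0.27461859 0.22905201] [-0.03698954  0.29403261 -0.77019951  1.91016465  0.24240034  1.02075953
 -1.74171554]
322 182
(array([-0.31310102,  0.3576345 ,  0.00507924]), array([ 2.72447795e-02, -3.39787846e-01,  2.86774861e+01]))
(array([-0.31310102,  0.3576345 ,  0.00507924]), array([ 0.10931323, -0.31912856,  0.02967984]))
```

View pics/w4.png

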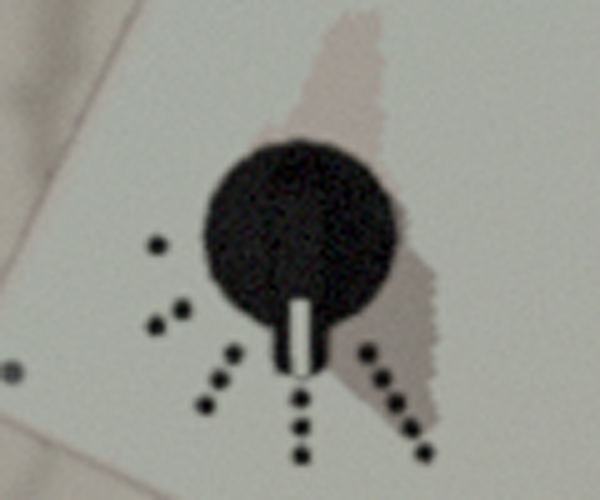

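The pointer is now in line with the four-dot row. On to the salt shaker.

Emit:
arm_command(commands=[-0.313,0.358,0.005,0,0,0,0.9,-0.313,0.358,0.005,0,0,0,0.9,-0.313,0.358,0.005,0,0,0,0.9,-0.313,0.358,0.005,0,0,0,0.9,-0.313,0.358,0.005,0,0,0,0.9,-0.313,0.358,0.005,0,0,0,0.9,-0.313,0.358,0.005,0,0,0,0.9,-0.313,0.358,0.005,0,0,0,0.9])

```text
t: 6.0
eef_pos: [0.4371, -0.1298, 0.218]
tool_rot: [-0.0, 0.932, 0.362, -0.001]
contact_force: [1.0, -0.3, -0.1]
gripper_width: 0.9
grasp_force: 0.0
```

```bash
python3 - <<'E'
from h import *
o=get_obs(); print(o["eef_pos"],delta([.441,-.202,.20],R.from_euler('z',.74)*R.from_euler('x',np.pi)))
E
```

```text
[ 0.43706719 -0.12975696  0.21796075] (array([-0.0458362 ,  0.05598434,  0.01794178]), array([-0.08537322,  0.08061038,  0.05434507]))
```

Emit:
arm_command(commands=[-0.046,0.056,0.018,0,0,0,0.9,-0.046,0.056,0.018,0,0,0,0.9,-0.046,0.056,0.018,0,0,0,0.9,-0.046,0.056,0.018,0,0,0,0.9,-0.046,0.056,0.018,0,0,0,0.9])

```text
t: 6.5
eef_pos: [0.4422, -0.1984, 0.2007]
tool_rot: [-0.001, 0.932, 0.363, -0.0]
contact_force: [-0.3, -0.7, 0.0]
gripper_width: 0.901
grasp_force: 0.0
```

```bash
python3 - <<'E'
from h import *
import pickle
o=get_obs(); c=read_camera("wrist"); pickle.dump((c,o),open("w5.pkl","wb")); cv2.imwrite("pics/w5.png",c["img"][:,:,::-1]); print(o["eef_pos"],proj(c,[.441,-.202,.108]),proj(c,[.441,-.202,.018]))
E
```

```text
[ 0.4421547  -0.19843422  0.20071906] [324.40554985 210.51169537] [323.84416262 181.75497613]
```

View pics/w5.png

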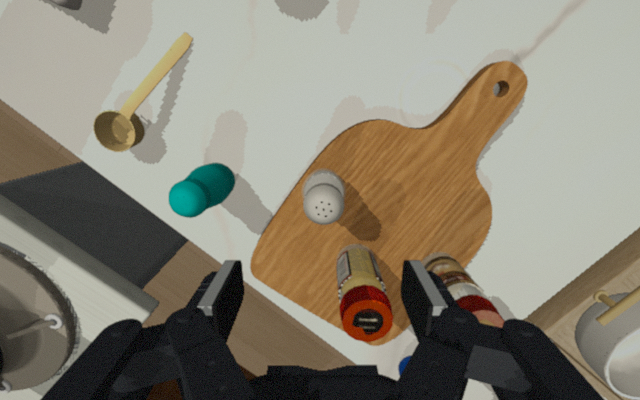

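The cap holes are centred at (322.5,208), within about 2 mm of the estimate. Spice A's lid at (366,316) lies outside the finger paths.

```bash
python3 - <<'E'
from h import *
import pickle
c,o=pickle.load(open("w5.pkl","rb")); p=onz(c,322.7,208,.107); print(p,onz(c,323.5,203,.09), onz(c,366,318,.124))
print(delta([p[0],p[1],.043],R.from_euler('z',.74)*R.from_euler('x',np.pi)))
E
```

```text
[ 0.44138511 -0.19980001  0.107     ] [ 0.44075269 -0.20134194  0.09      ] [ 0.39815369 -0.28896257  0.124     ]
(array([-0.00170035,  0.00045073,  0.15803134]), array([-0.03319835, -0.00390052,  0.21229157]))
```

Emit:
arm_command(commands=[-0.0015,0.001,0.04,0,0,0,0.9,-0.0015,0.001,0.08,0,0,0,0.9,-0.0015,0.001,0.11,0,0,0,0.9,-0.0015,0.001,0.14,0,0,0,0.9,-0.0015,0.001,0.158,0,0,0,0.9,-0.0015,0.001,0.158,0,0,0,0.9,-0.0015,0.001,0.158,0,0,0,0.7], force=30)

```text
t: 7.25
eef_pos: [0.4424, -0.2009, 0.0437]
tool_rot: [-0.0, 0.932, 0.363, 0.0]
contact_force: [0.7, 0.1, -0.2]
gripper_width: 0.751
grasp_force: 0.0
```

Emit:
arm_command(commands=[0,0,0,0,0,0,0.6,0,0,0,0,0,0,0.4,0,0,0,0,0,0,0.3,0,0,0,0,0,0,0.3,0,0,0,0,0,0,0.3,0,0,0,0,0,0,0.3], force=30)

```text
t: 7.85
eef_pos: [0.4428, -0.2019, 0.0448]
tool_rot: [0.001, 0.932, 0.362, 0.001]
contact_force: [-1.3, 1.5, 7.7]
gripper_width: 0.469
grasp_force: 29.4
```

Gripped at about 40 mm. I'll lift straight up.

Emit:
arm_command(commands=[0,0,-0.02,0,0,0,0.3,0,0,-0.05,0,0,0,0.3,0,0,-0.09,0,0,0,0.3,0,0,-0.13,0,0,0,0.3,0,0,-0.17,0,0,0,0.3,0,0,-0.21,0,0,0,0.3,0,0,-0.21,0,0,0,0.3])

```text
t: 8.55
eef_pos: [0.4451, -0.2026, 0.2595]
tool_rot: [0.004, 0.932, 0.362, 0.004]
contact_force: [0.4, -0.8, -0.0]
gripper_width: 0.469
grasp_force: 30.6
```

```bash
cat >> h.py <<'E'
a,y=.45,.240
los=np.array([-np.sin(a)*np.cos(y),-np.sin(a)*np.sin(y),np.cos(a)])
lens=np.array([.530,.1685,.085]); spot=lens+.1*los
def goal(h,psi,extra=0):
    # tool z=-los; psi = turn about tool z relative to in-plane; TCP h above foot along los
    z=-los; yv=np.cross(z,[0,0,1]); yv/=np.linalg.norm(yv); xv=np.cross(yv,z)
    Rt=R.from_matrix(np.c_[xv,yv,z])*R.from_rotvec([0,0,psi],degrees=True)
    return spot+(h+extra)*los,Rt
E
python3 - <<'E'
from h import *
o=get_obs(); print(o["eef_pos"],o["q"],o["gripper_width"],o["grasp_force"]); g=goal(.0268,0); print(g[0],g[1].as_matrix().round(2),lens,spot)
for psi in [0,-28.6,28.6,180]:
  for e in [0,.08]: print(psi,e,*[x.round(3) for x in delta(*goal(.0268,psi,e))])
E
```

```text
[ 0.44506947 -0.20260197  0.25952708] [ 0.74371242  0.17047153 -0.49476522  1.93542325  0.09599021  1.04649624
 -0.62208767] 0.4686600060362286 30.59052828059066
[0.47642718 0.15538984 0.19917669] [[ 0.87  0.24  0.42]
 [ 0.21 -0.97  0.1 ]
 [ 0.43 -0.   -0.9 ]] [0.53   0.1685 0.085 ] [0.48775015 0.15816076 0.17504471]
0 0 [ 0.265 -0.244  0.059] [-5.918 24.854 28.326]
0 0.08 [ 0.234 -0.26  -0.014] [-5.918 24.854 28.326]
-28.6 0 [ 0.265 -0.244  0.059] [-11.751  22.387   0.196]
-28.6 0.08 [ 0.234 -0.26  -0.014] [-11.751  22.387   0.196]
28.6 0 [ 0.265 -0.244  0.059] [ 0.417 26.355 56.432]
28.6 0.08 [ 0.234 -0.26  -0.014] [ 0.417 26.355 56.432]
180 0 [ 0.265 -0.244  0.059] [ -33.34    -7.939 -147.997]
180 0.08 [ 0.234 -0.26  -0.014] [ -33.34    -7.939 -147.997]
```

Emit:
arm_command(commands=[0.03,-0.03,0,0,0,0,0.3,0.06,-0.065,-0.005,0,0,0,0.3,0.09,-0.1,-0.01,0,0,0,0.3,0.12,-0.133,-0.01,0,0,0,0.3,0.15,-0.167,-0.014,0,0,0,0.3,0.18,-0.2,-0.014,-2,4,0,0.3,0.21,-0.23,-0.014,-4,8,0,0.3,0.234,-0.26,-0.014,-6,12,0,0.3])

```text
t: 9.35
eef_pos: [0.4387, 0.1503, 0.2674]
tool_rot: [0.011, 0.925, 0.36, 0.118]
contact_force: [0.2, -0.1, -0.1]
gripper_width: 0.465
grasp_force: 30.6
```

```bash
python3 - <<'E'
from h import *
o=get_obs(); print(o["eef_pos"],o["q"],o["grasp_force"])
print(*[x.round(3) for x in delta(*goal(.0268,-28.6,.08))])
E
```

```text
[0.43867658 0.15026832 0.26740091] [ 3.34723980e-01  7.96068280e-04 -8.11887422e-01  2.11209275e+00
  6.53296331e-02  7.96257900e-01 -1.34597196e+00] 30.594900712603703
[ 0.002  0.005 -0.003] [-6.303 10.398  0.048]
```

Emit:
arm_command(commands=[0.002,0.003,-0.003,-2,4,0,0.3,0.002,0.004,-0.003,-4.5,7.5,0,0.3,0.002,0.004,-0.003,-6,10.4,0,0.3,0.002,0.004,-0.003,-6,10.4,0,0.3,0.002,0.004,-0.003,-6,10.4,0,0.3])

```text
t: 9.85
eef_pos: [0.4421, 0.146, 0.271]
tool_rot: [0.027, 0.91, 0.353, 0.218]
contact_force: [0.6, -0.4, 1.0]
gripper_width: 0.466
grasp_force: 30.6
```

```bash
python3 - <<'E'
from h import *
import pickle
o=get_obs(); print(o["eef_pos"],np.round(o["q"],2),o["grasp_force"])
print(*[x.round(4) for x in delta(*goal(.0268,-28.6,.08))])
c=read_camera("scene"); pickle.dump((c,o),open("s6.pkl","wb"))
w=read_camera("wrist")
tz=rot(o).apply([0,0,1])
f=o["eef_pos"]+.0268*tz; k=f-.09*tz
print("foot",proj(c,f),"cap",proj(c,k)); u,v=proj(c,f).astype(int)
A=cv2.resize(c["img"][v-70:v+50,u-50:u+50,::-1],None,fx=4,fy=4,interpolation=2); print(u-50,v-70)
B=w["img"][100:400,170:470,::-1]; B=cv2.copyMakeBorder(B,0,180,0,0,cv2.BORDER_CONSTANT)
cv2.imwrite("pics/s6.png",np.hstack([A,B])); print("wrist foot",proj(w,f),"lens",proj(w,lens))
E
```

```text
[0.4421128  0.14597048 0.27098319] [ 0.35 -0.12 -0.79  2.25  0.    0.55 -1.29] 30.60369531449396
[ 0.0012 -0.0005  0.0001] [-0.3512  0.2955 -0.0144]
foot [258.59329078 157.69892225] cap [249.59632541 134.59778675]
208 87
wrist foot [321.65213929 244.16452034] lens [322.40861808 172.26627795]
```

View pics/s6.png

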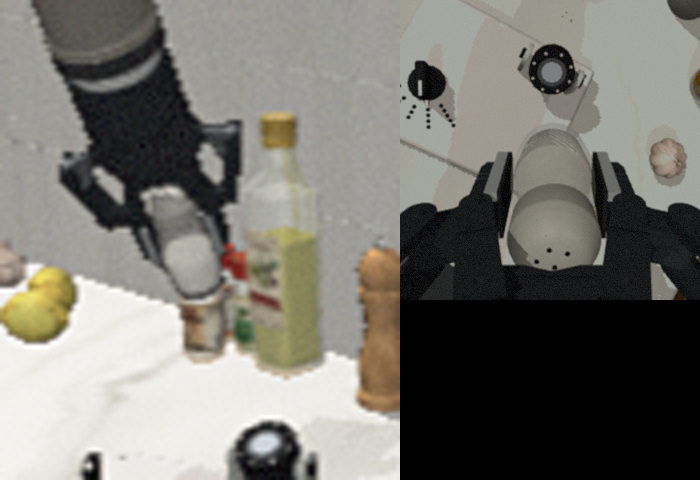

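The scene part of the picture shows the shaker held in line with the tool, its cap at about (249,134) and foot near (257,159), close to the prediction. The wrist part shows the lens glass at (322,170), where I expected (322.4,172.3), and the knob still on four dots. I'll refine the lens position and check the shaker's seating.

```bash
python3 - <<'E'
from h import *
import pickle
from scipy.optimize import least_squares
d=pickle.load(open("d.pkl","rb")); w2,_=pickle.load(open("w2.pkl","rb")); s6,o=pickle.load(open("s6.pkl","rb"))
w=read_camera("wrist"); pickle.dump(w,open("w6.pkl","wb"))
# lens glass: mid-grey blob centroid near expected, in each picture
obs=[]
for n,c,g in [("top",d["top"],(248,198)),("w2",w2,(485,123)),("s6",s6,(275,197)),("w6",w,(322,170))]:
    u,v=map(int,g); r=14 if n!="s6" else 9
    im=cv2.cvtColor(c["img"],cv2.COLOR_RGB2GRAY)[v-r:v+r+1,u-r:u+r+1]
    k,l,st,ce=cv2.connectedComponentsWithStats((im>75).astype(np.uint8)); i=l[r,r]
    p=ce[i]+[u-r,v-r]; print(n,p.round(1),st[i]); obs.append((c,p if i else g))
for n,(c,p) in zip("t w s W".split(),obs): print(n,onz(c,*p,.085).round(4),proj(c,lens).round(1))
r=least_squares(lambda x:np.concatenate([(proj(c,x)-p)*np.linalg.norm(c["pose"][:3,3]-x) for c,p in obs]),lens); print(r.x)
t=rot(o); f=o["eef_pos"]
P=lambda x,yy,z:proj(w,f+t.apply([x,yy,z])).round(0)
print("foot far edge",P(.022,0,.0268),"foot left/right",P(0,.022,.0268),P(0,-.022,.0268),"cap top",P(0,0,-.0632),"cap mid",P(0,.022,-.035),P(0,-.022,-.035))
E
```

```text
top [247.3 198.8] [ 9 11  9  8 55]
w2 [484.9 124. ] [  0   4  28  23 492]
s6 [273.9 198.1] [ 4  7  9  8 54]
w6 [321.4 172.2] [  3   6  22  22 360]
t [0.5296 0.171  0.085 ] [248.  198.7]
w [0.5297 0.1701 0.085 ] [486.6 124.4]
s [0.5264 0.1679 0.085 ] [274.6 197.7]
W [0.5296 0.1696 0.085 ] [322.4 172.6]
[0.52957595 0.17050327 0.0838443 ]
foot far edge [321. 210.] foot left/right [358. 245.] [285. 245.] cap top [321. 368.] cap mid [375. 312.] [268. 312.]
```

```bash
python3 - <<'E'
from h import *
import pickle
w=pickle.load(open("w6.pkl","rb")); g=cv2.GaussianBlur(cv2.cvtColor(w["img"],cv2.COLOR_RGB2GRAY),(3,3),0)
print("col322 from 196:",g[196:372:2,322].tolist())
for v in (232,250,270,300,315,330): print(v,"u 264..384:",g[v,264:386:3].tolist())
s,_=pickle.load(open("s6.pkl","rb")); gs=cv2.cvtColor(s["img"],cv2.COLOR_RGB2GRAY)
# along axis in the scene view and across near foot
ax=np.array([9.0,23.1]);ax/=np.linalg.norm(ax); n=np.array([-ax[1],ax[0]]); cp=np.array([249.6,134.6])
smp=lambda p:int(cv2.getRectSubPix(gs,(1,1),tuple(map(float,p)))[0,0])
print("axis from cap",[smp(cp+ax*i) for i in range(-4,38)])
for d in (8,14,18,22): print(d,[smp(cp+ax*d+n*j) for j in range(-14,15)])
E
```

```text
col322 from 196: [125, 127, 127, 127, 127, 128, 127, 127, 133, 156, 165, 165, 166, 158, 149, 150, 131, 107, 115, 119, 111, 114, 126, 120, 120, 134, 135, 137, 136, 135, 135, 137, 137, 137, 136, 136, 135, 135, 135, 134, 135, 134, 133, 129, 104, 97, 96, 100, 102, 104, 104, 107, 119, 127, 130, 128, 128, 130, 135, 136, 136, 138, 139, 141, 142, 145, 145, 147, 148, 147, 145, 141, 140, 136, 134, 133, 126, 108, 124, 132, 130, 129, 127, 127, 119, 76, 69, 67]
232 u 264..384: [154, 154, 154, 154, 154, 154, 154, 155, 154, 154, 154, 153, 144, 141, 137, 110, 100, 104, 102, 112, 110, 113, 110, 112, 109, 119, 119, 118, 128, 128, 131, 145, 163, 166, 165, 166, 165, 165, 165, 165, 166]
250 u 264..384: [155, 153, 149, 149, 150, 148, 151, 155, 146, 142, 113, 116, 116, 128, 134, 135, 138, 138, 136, 137, 137, 137, 135, 133, 131, 137, 129, 123, 116, 109, 142, 147, 166, 159, 160, 160, 160, 160, 166, 165, 166]
270 u 264..384: [105, 105, 105, 51, 11, 11, 77, 117, 129, 129, 131, 133, 134, 136, 135, 136, 135, 134, 135, 135, 135, 133, 133, 134, 132, 131, 129, 128, 124, 121, 119, 116, 98, 38, 13, 21, 83, 107, 105, 
[... 706 characters left out ...]
108, 122, 157, 175, 178, 176, 176, 175, 176, 174, 168, 161, 158, 155, 152, 153, 132, 93, 153, 183, 133, 106, 117, 133, 141, 132, 118, 100]
8 [65, 90, 83, 49, 30, 28, 28, 46, 106, 110, 96, 103, 108, 113, 117, 116, 115, 115, 107, 94, 71, 32, 47, 97, 84, 49, 102, 147, 159]
14 [156, 160, 151, 104, 32, 24, 62, 98, 99, 127, 164, 175, 177, 176, 178, 181, 179, 179, 176, 178, 156, 106, 76, 93, 95, 119, 159, 160, 159]
18 [142, 155, 162, 154, 118, 83, 78, 94, 98, 124, 160, 169, 176, 178, 176, 178, 180, 177, 173, 166, 149, 111, 109, 150, 159, 157, 155, 152, 157]
22 [163, 152, 128, 102, 93, 75, 55, 63, 73, 106, 134, 144, 150, 154, 158, 160, 160, 159, 155, 151, 126, 121, 152, 160, 158, 155, 154, 151, 163]
```

```bash
python3 - <<'E'
from h import *
import pickle
w,o=pickle.load(open("w5.pkl","rb")); im=w["img"].astype(int)
print("w5 col323 sat from 150",(im[150:232:2,323].max(1)-im[150:232:2,323].min(1)).tolist()); print("grey",im[150:232:2,323].mean(1).astype(int).tolist())
for v in (176,184,192,205): print(v,"sat u 294..",(im[v,294:356:2].max(1)-im[v,294:356:2].min(1)).tolist())
t=rot(o); xd=t.apply([1,0,0]); yd=t.apply([0,1,0])
for R0 in (.018,.020,.022):
  for z in (.018,.022): print(R0,z,proj(w,np.array([.4412,-.2010,z])+xd*R0).round(1),proj(w,np.array([.4412,-.2010,z])+yd*R0).round(1))
w=pickle.load(open("w6.pkl","rb")); s,o=pickle.load(open("s6.pkl","rb")); im=w["img"].astype(int)
print("w6 sat col322 from 204",(im[204:250:2,322].max(1)-im[204:250:2,322].min(1)).tolist())
print(im[204:250:3,322].tolist())
t=rot(o)
for x0 in (0,-.004):
  for R0 in (.018,.020,.022):
    for z in (.0268,.0228): print(x0,R0,z,proj(w,o["eef_pos"]+t.apply([x0+R0,0,z])).round(1))
k=np.linspace(0,6.28,40); e=np.array([proj(s,o["eef_pos"]+t.apply([.02*np.cos(a),.02*np.sin(a),.0268])) for a in k]); ax=np.array([.363,.932]); print("scene foot edge i",((e-[249.6,134.6])@ax).max())
E
```

```text
w5 col323 sat from 150 [53, 84, 88, 87, 88, 88, 88, 89, 85, 63, 27, 10, 15, 15, 15, 13, 15, 12, 15, 15, 16, 16, 15, 18, 17, 16, 16, 15, 13, 14, 13, 18, 15, 18, 17, 18, 11, 39, 93, 90, 93]
grey [83, 101, 103, 105, 103, 105, 99, 98, 99, 108, 117, 122, 149, 153, 149, 151, 139, 98, 136, 141, 148, 156, 164, 171, 176, 177, 163, 175, 173, 131, 112, 169, 168, 165, 164, 147, 125, 103, 109, 105, 117]
176 sat u 294.. [9, 9, 12, 15, 47, 92, 90, 56, 41, 14, 14, 14, 13, 13, 15, 17, 14, 14, 16, 13, 11, 20, 40, 78, 87, 88, 85, 83, 90, 94, 88]
184 sat u 294.. [13, 48, 91, 96, 78, 50, 13, 15, 15, 16, 16, 13, 12, 14, 10, 13, 13, 11, 15, 13, 12, 15, 13, 15, 22, 55, 74, 69, 78, 96, 97]
192 sat u 294.. [93, 89, 91, 95, 59, 18, 14, 12, 17, 15, 15, 16, 18, 17, 16, 15, 15, 16, 14, 16, 16, 14, 12, 12, 13, 34, 63, 70, 73, 72, 70]
205 sat u 294.. [90, 99, 98, 94, 87, 14, 16, 16, 15, 16, 17, 15, 18, 16, 16, 16, 18, 15, 17, 17, 16, 15, 14, 15, 9, 47, 73, 69, 63, 64, 76]
0.018 0.018 [323.3 164.4] [340.1 181. ]
0.018 0.022 [323.3 165.2] [340.3 181.9]
0.02 0.018 [323.3 162.5] [342. 181.]
0.02 0.022 [323.3 163.3] [34
[... 186 characters left out ...]
, 12, 12, 13, 15]
[[130, 123, 118], [134, 128, 120], [132, 129, 119], [147, 145, 137], [164, 167, 156], [163, 166, 159], [157, 159, 151], [150, 151, 141], [136, 136, 125], [122, 119, 108], [126, 122, 110], [112, 109, 101], [138, 133, 124], [120, 117, 108], [139, 136, 126], [138, 135, 125]]
0 0.018 0.0268 [321.5 216.5]
0 0.018 0.0228 [321.5 219. ]
0 0.02 0.0268 [321.5 213.2]
0 0.02 0.0228 [321.5 215.7]
0 0.022 0.0268 [321.5 209.9]
0 0.022 0.0228 [321.5 212.4]
-0.004 0.018 0.0268 [321.5 222.9]
-0.004 0.018 0.0228 [321.5 225.5]
-0.004 0.02 0.0268 [321.5 219.7]
-0.004 0.02 0.0228 [321.5 222.3]
-0.004 0.022 0.0268 [321.5 216.5]
-0.004 0.022 0.0228 [321.5 219. ]
scene foot edge i 28.90665400336435
```

The side-by-side pixel checks agree with an untilted shaker of 44 mm outer radius class (thick clear glass edge, salt inside). I'll make the final approach along the line of sight with the refined lens position.

```bash
sed -i 's/lens=np.array.*; spot/lens=np.array([.5296,.170,.085]); spot/' h.py; python3 - <<'E'
from h import *
for e in (.03,0): print(*[x.round(4) for x in delta(*goal(.0268,-28.6,e))])
E
```

```text
[ 0.0011 -0.0018  0.05  ] [-0.3942  0.2235 -0.0427]
[ 0.0012 -0.0016  0.08  ] [-0.3942  0.2235 -0.0427]
```

Emit:
arm_command(commands=[0.001,-0.002,0.02,-0.4,0.2,0,0.3,0.001,-0.002,0.04,-0.4,0.2,0,0.3,0.001,-0.002,0.055,-0.4,0.2,0,0.3,0.001,-0.002,0.07,-0.4,0.2,0,0.3,0.001,-0.002,0.08,-0.4,0.2,0,0.3,0.001,-0.002,0.08,-0.4,0.2,0,0.3,0.001,-0.002,0.08,-0.4,0.2,0,0.3,0.001,-0.002,0.08,-0.4,0.2,0,0.3])

```text
t: 10.8
eef_pos: [0.4754, 0.157, 0.1993]
tool_rot: [0.029, 0.909, 0.352, 0.222]
contact_force: [0.5, 0.3, -0.7]
gripper_width: 0.472
grasp_force: 30.6
```

```bash
python3 - <<'E'
from h import *
o=get_obs(); print(o["eef_pos"],np.round(o["q"],2),np.abs(o["joint_vel"]).max(),o["contact_force"],o["grasp_force"],o["gripper_width"])
print(*[x.round(4) for x in delta(*goal(.0268,-28.6,0))])
# scene: cap top & foot brightness along the axis compared with the previous pose
c=read_camera("scene"); g=cv2.cvtColor(c["img"],cv2.COLOR_RGB2GRAY)
z=rot(o).apply([0,0,1]); f=o["eef_pos"]+.0268*z
print(proj(c,f-.09*z),proj(c,f))
print([int(cv2.getRectSubPix(g,(1,1),tuple(map(float,proj(c,f-z*s))))[0,0]) for s in np.arange(.105,-.03,-.004)])
E
```

```text
[0.47536506 0.15697532 0.19925662] [ 0.32  0.11 -0.87  2.28  0.54  0.41 -1.81] 0.010987248992578443 [ 0.53435623  0.33658777 -0.69847622] 30.60354356188327 0.47247435264598037
[0.0003 0.0005 0.0003] [ 0.0577 -0.0105 -0.0304]
[256.88805199 154.98661046] [265.41503711 176.15929521]
[26, 32, 81, 160, 179, 132, 140, 142, 142, 131, 116, 115, 106, 116, 165, 178, 178, 178, 177, 176, 175, 175, 169, 159, 160, 155, 150, 149, 167, 203, 229, 239, 238, 236]
```

The pose is within 1 mm and 0.1° of the goal, the arm is still, and the grip is steady. Handing in.

```bash
python3 -c "
from station import hand_in
print(hand_in())"
```

```text
the job is handed in; nothing more can be done
None
```

I turned the selector to four dots, and the job is handed in with the salt shaker held still, foot square to the lens at 10 cm; tool pose within 1 mm and 0.1° of target, but lens and grip positions are image estimates good to about 2 mm and no picture was viewed after the final approach.

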